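# Hardness check of a wax blank on the tilted fixture

## Robot

A 6-joint arm with a two-finger parallel gripper is mounted at the origin on the work surface. World frame = base frame: x ahead of the robot, y to its left, z up, the work surface at z = 0. Lengths are in m, angles in rad, forces in N, time in s.
With the tool pointing down it reaches from about 0.325 to 1 m from the base axis. Payload 5.1 kg.
Tool frame: the origin (TCP) lies at the very end of the fingers, on their centre line; the grasp point (between the pads) lies r.hold_point_z behind it (r.hold_point_z is the distance from the TCP to the grasp point, in m); z points along the fingers, y is the line along which they close (so a half turn about z gives the same grasp; the last joint's range is limited). The gripper opens to 85 mm and grips with 20 to 120 N. Pads are 22 mm wide; open, the fingers measure 114 mm over their backs; the gripper's body (76 mm by 85 mm) begins 54 mm behind the grasp point. The pads swing forward as they close: fully open they stand 13 mm farther back than shut.
Start: joints at [-1.416, 0.124, 1.65, -0, 1.367, -0.083], TCP at [0.153, -0.632, 0.231] pointing down, gripper open.
Joint ranges: [-2.61, 2.61], [-1.02, 2.33], [0.03, 2.71], [-1.35, 4.49], [0.32, 2.68], [-2.91, 2.91]. Speed limits (rad/s): [2.57, 2.57, 3.14, 3.14, 3.14, 3.14].

## Interface

Orientations are given as a unit quaternion [w, x, y, z].
In Python, from workcell import sense, get_image, calibration, r gives the robot as it stands.
- The arm moves only by the tool drive_tool, never from a script. Its argument "deltas" is a list of rows, each a list of 3 entries, a list of its own where there are three numbers: the shift along the tool's x, y, z normalised to -1 to 1, where 1 is 40 cm, then the turn, a rotation vector about the tool's x, y, z normalised to -1 to 1, where 1 is 180 degrees, then the closure, from 0 (fully open) to 1 (shut). In form: [[[dx, dy, dz], [ax, ay, az], grip], ...]. A call has 1 to 8 rows; each row is the pose to reach, as a shift and turn from the pose commanded when the call began, along the tool's axes at that moment, turning the shorter way round; what a row does not reach only later rows make up. A row lasts 1/8 s, in which the tool goes at most 62.5 mm and 10.7 degrees, less where a joint would pass 70% of its speed; a pose out of reach is approached as far as the arm can. A call with a number of a shift or a turn outside -1 to 1 is refused whole. A call with a gripper value outside its range is refused whole. The fingers move at their own pace and stop on an object; "squeeze" is the grip in N (left out, the last holds). Time passes only in rows, so rows that repeat a pose let the fingers close. It gives the time, the measured TCP pose, the force, the opening and the grip force at its end, in the units of the state.
- sense(): the state, without advancing time (a new reading comes with each control period).
- get_image(name): name is "side" or "top" or "wrist"; returns the picture (400x640x3 uint8, red, green, blue); there is no depth.
- calibration(name): a dict with "fx", "fy", "cx", "cy" (pixels), "dist" ([k1, k2, p1, p2, k3] as OpenCV has them; the pictures are not rectified), "pose" (4x4, takes a point from camera to world coordinates). Camera axes: x right, y down, z forward; pixel columns grow to the right and rows downward; lengths in m; the calibration is good to about 2 mm. A picture is of the moment at which its call begins: read the wrist's pose just before it. calibration takes no time and is no camera call; for the wrist camera it gives the pose at the moment of the call.
- r.sign_off(): hands the job in; it is judged then, once.
The state is a dict: "clock": time; "qpos": joint angles; "qd": joint speeds; "tau": joint torques, N m; "tool_pos": TCP position; "tcp_rot": TCP orientation; "contact_force": force on the tool from outside, world axes, zero at the start; "wrist_torque": the same for the moment, N m; "gripper_width": opening from 0.0 (shut) to 1.0 (fully open); "finger_force": force on a finger pad.
Only numpy, scipy, OpenCV 4.12 (cv2) and the standard library are available. Lean on these libraries where they do the work, as an engineer would, in place of code of your own. Each camera call takes 0.05 s, during which the arm holds its last target. There are 200 camera calls.

## Task

Take the blue hardness tester off its hanger and, holding it by its grip, first check it on the yellow spot of the steel reference block, then test the white spot of the green wax blank on the tilted plate: each time point it square at the spot, press its spring tip on gently to about 5 N (never as much as 15 N) and hold it steady there for about two seconds. Then hang it back in the fork, upright on its collar, and let go; leave the plate's tilt and the other things as they are.

Things in the scene. Friction and masses are not known exactly. Their poses are not given: they have to be found in the camera images.
- tester_grip (a point): centre of the blue grip of the hardness tester (loose, pen-like, 0.25 kg); z along its axis, up, away from the tip. Grip: 26 x 26 mm square, flats along this point's x and y, 64 mm high (32 mm below to 32 above). Under it a steel collar 48 mm across, 6 thick, underside 38 mm below this point. The relaxed tip's end lies on the axis 117 to 141 mm below this point: see tester
- fork (a point): hanger: centre of the slot in an aluminium U-shaped fork, at its top face, 125 mm above the table; z up. Slot 30 mm wide, open to this point's -x, closed 15 mm from it at +x, where a post on a dark foot carries it. The tester hangs by its collar, shaft through the slot, tester_grip 38 mm above this point; it lifts straight up and out and lowers straight down into it
- tester: the tester; origin at the centre of the collar's underside, z up its axis. Below: shaft 20 mm across, 45 long; then a stiff telescopic brass tube 14 mm across, out by 18 to 42 mm, different each time and unmeasured (too stiff to slide under 15 N); then a round-nosed steel tip 8 mm across, 16 long, sprung: 0.9 N per mm, 12 mm travel
- reference_spot (a point): centre of the yellow round spot (16 mm across) on the flat top of the steel reference block, a fixed round block 70 mm across and 34 mm high; z is up, square to the face
- reference: the reference block; origin at the centre of its underside
- blank_spot (a point): centre of the white spot (16 mm across) on the top face of the dark green wax blank; z square to the face, outwards. The face slopes 17 to 34 degrees from level, different each time, looking up and roughly towards the robot. Up to 10 N there does not move it
- blank: the wax blank, 56 x 56 x 26 mm, with the pale plate it is fixed on, 140 x 104 x 14 mm with four steel pins (20 mm high) near its corners, held at its slope by a stiff hinge at its low edge; origin on the hinge axis, 75 mm down the slope from the blank's middle and 33 mm below its face, z square to the face
- nylon_stop: bystander: white nylon cylinder, 36 mm across, 30 mm high; origin at the centre of its underside
- brass_sleeve: bystander: brass ring, 34 mm across, 28 mm high; origin at the centre of its underside
- driver: bystander: screwdriver lying on the table, about 150 mm long
Not all that is in view belongs to the job. Of the things that look like the tester, the largest one is meant. Leave any orange look-alike of the part that bears fork alone.

How it is judged:
By the outcome, as a careful person would: the job done as asked, in the order asked, and still so for the second after the job is handed in, with the robot touching nothing.
It also fails if it takes over 72 s, if anything falls off the work surface, if the arm or the gripper's body presses on something with over 40 N, if the wrist force passes 120 N, or if a joint passes its speed limit or range.

## Working session

There is one attempt and no reset: what is moved stays moved. The work goes in short steps, Python scripts to look and compute and a tool call to move; the robot and the scene stay as the last step left them, time stands still between calls to the robot, and variables do not carry over. Pictures are saved under pics/ and viewed, at most 10 in all, crops included, and the job is handed in when it is done.

Besides the shell and the picture viewer there is one more tool, called after "Emit:" by a JSON object that holds its "fn" and its "kwargs", one argument or row to a line. drive_tool: Moves the arm, as the interface text tells. Its arguments: {"type":"object","properties":{"deltas":{"type":"array"},"squeeze":{"type":"number"}},"required":["deltas"]}

```bash
mkdir -p pics; ls
cat > h.py <<'E'
import numpy as np, cv2
from workcell import sense, get_image, calibration, r
from scipy.spatial.transform import Rotation as R
def ray(c,uv):
    K=np.array([[c['fx'],0,c['cx']],[0,c['fy'],c['cy']],[0,0,1]])
    p=cv2.undistortPoints(np.array([[uv]],float),K,np.array(c['dist'],float))[0,0]
    T=np.array(c['pose']); d=T[:3,:3]@np.array([p[0],p[1],1]); return T[:3,3],d/np.linalg.norm(d)
def onplane(c,uv,z):
    o,d=ray(c,uv); return o+d*(z-o[2])/d[2]
def proj(c,P):
    K=np.array([[c['fx'],0,c['cx']],[0,c['fy'],c['cy']],[0,0,1]])
    T=np.linalg.inv(np.array(c['pose']))
    return cv2.projectPoints(np.array(P,float).reshape(-1,1,3),cv2.Rodrigues(T[:3,:3])[0],T[:3,3],K,np.array(c['dist'],float))[0][:,0]
def tri(rays):
    A=np.zeros((3,3));b=np.zeros(3)
    for o,d in rays:
        M=np.eye(3)-np.outer(d,d);A+=M;b+=M@o
    X=np.linalg.solve(A,b); return X,[float(np.linalg.norm((np.eye(3)-np.outer(d,d))@(X-o))) for o,d in rays]
E
python3 - <<'E'
from h import *
for n in("side","top"):
    im=get_image(n);cv2.imwrite(f"pics/{n}0.png",im[:,:,::-1]);c=calibration(n);print(n,c['fx'],np.round(c['pose'],3).tolist())
s=sense();print(s,r.hold_point_z)
E
```

```text
pics
side 506.07129734617814 [[-0.945, -0.2, 0.26, 0.324], [-0.327, 0.615, -0.717, 0.837], [-0.017, -0.763, -0.647, 0.824], [0.0, 0.0, 0.0, 1.0]]
top 419.25125948804657 [[-0.025, -0.996, 0.084, 0.516], [-1.0, 0.026, 0.01, 0.039], [-0.012, -0.083, -0.996, 1.253], [0.0, 0.0, 0.0, 1.0]]
{'clock': 0.1, 'qpos': array([-1.41561494e+00,  1.24423649e-01,  1.65158166e+00, -5.26767190e-06,
        1.36753750e+00, -8.25699520e-02]), 'qd': array([ 0.0004805 , -0.0032496 , -0.00339391,  0.00052265, -0.00079365,
        0.00030342]), 'tau': array([ 5.76183102e-04, -4.24930537e+01, -3.66652358e+01, -6.71790303e-05,
        3.96340169e-03, -1.29574738e-05]), 'tool_pos': array([ 0.15298578, -0.63114187,  0.23016033]), 'tcp_rot': array([-9.74342390e-04,  9.92942069e-01,  1.18596363e-01, -3.79705487e-05]), 'contact_force': array([0.71815564, 0.32967508, 0.08868239]), 'wrist_torque': array([ 0.0544671 , -0.03186455, -0.01702915]), 'finger_force': 0.0, 'gripper_width': 0.9983721189744394} 0.0187
```

View pics/side0.png

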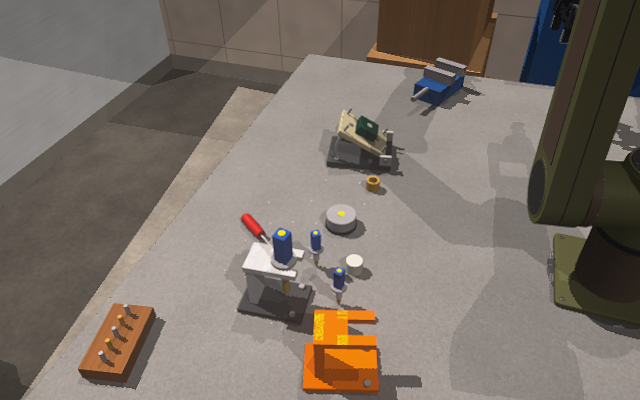

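View pics/top0.png

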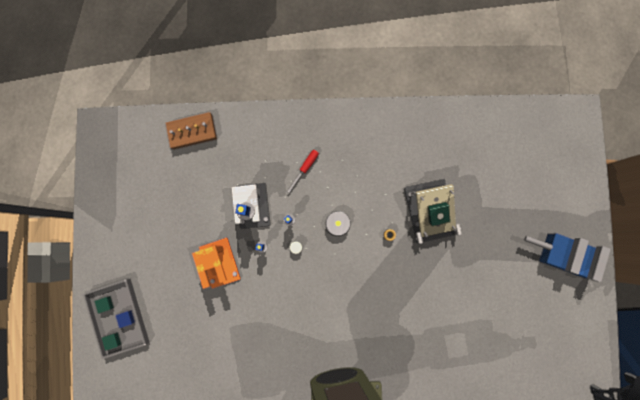

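Side view: the big tester is in the white fork at (283,245) with a yellow cap at (282,233). The reference spot is at (341,214) and the blank at (367,126). In the top view these are at (243,210), (338,223) and (440,216). The orange decoy fork is at (216,265), top view.

Run:
```python
from h import *
ims={n:get_image(n) for n in("side","top")};C={n:calibration(n) for n in ims}
def blobs(n,m,box):
    x0,y0,x1,y1=box;k=np.zeros_like(m);k[y0:y1,x0:x1]=m[y0:y1,x0:x1]
    N,_,st,ce=cv2.connectedComponentsWithStats(k.astype(np.uint8));return [(int(st[i,4]),np.round(ce[i],2).tolist(),st[i,:4].tolist()) for i in range(1,N) if st[i,4]>3]
M={}
for n,im in ims.items():
    h=cv2.cvtColor(im,cv2.COLOR_RGB2HSV);H,S,V=[h[:,:,i].astype(int) for i in range(3)]
    M[n]=dict(y=(H>20)&(H<36)&(S>120)&(V>130),b=(H>105)&(H<130)&(S>100),g=(H>55)&(H<95)&(S>60)&(V<120),w=(V>150)&(S<60))
B={'side':dict(cap=(265,222,300,245),ref=(325,205,360,225),spot=(358,115,378,135)),'top':dict(cap=(230,200,258,222),ref=(328,214,350,234),spot=(430,206,452,226))}
for n in ims:
  print(n,'cap',blobs(n,M[n]['y'],B[n]['cap']),'blue',blobs(n,M[n]['b'],{'side':(262,222,300,270),'top':(230,198,258,222)}[n]),'ref',blobs(n,M[n]['y'],B[n]['ref']))
  print(' green',blobs(n,M[n]['g'],{'side':(345,105,390,145),'top':(420,195,460,235)}[n]),'spot',blobs(n,M[n]['w'],B[n]['spot']))
a=ims['top'][170:260,215:305];b=ims['top'][170:250,395:475]
a=cv2.resize(a,(400,400),interpolation=2);b=cv2.resize(b,(400,400),interpolation=2)
c=cv2.resize(ims['side'][215:325,230:370],(400,300),interpolation=2);d=cv2.resize(ims['side'][95:185,310:430],(400,300),interpolation=2)
cv2.imwrite("pics/crop1.png",cv2.resize(np.vstack([np.hstack([a,b]),np.hstack([c,d])]),(685,600))[:,:,::-1])
```

```text
side cap [(35, [281.23, 232.74], [278, 230, 8, 6])] blue [(275, [285.07, 243.44], [272, 228, 20, 36])] ref [(21, [340.62, 213.43], [338, 212, 6, 4])]
 green [(197, [366.34, 125.08], [356, 116, 22, 20])] spot [(5, [358.4, 115.8], [358, 115, 2, 3]), (52, [371.04, 116.69], [363, 115, 15, 6]), (8, [369.38, 124.88], [368, 124, 4, 3])]
top cap [(18, [240.28, 208.89], [238, 207, 5, 5])] blue [(83, [242.95, 209.84], [236, 204, 14, 11])] ref [(17, [337.59, 222.88], [336, 221, 4, 5])]
 green [(334, [438.4, 213.26], [429, 203, 20, 22])] spot [(8, [439.88, 215.88], [439, 215, 3, 3])]
```

View pics/crop1.png

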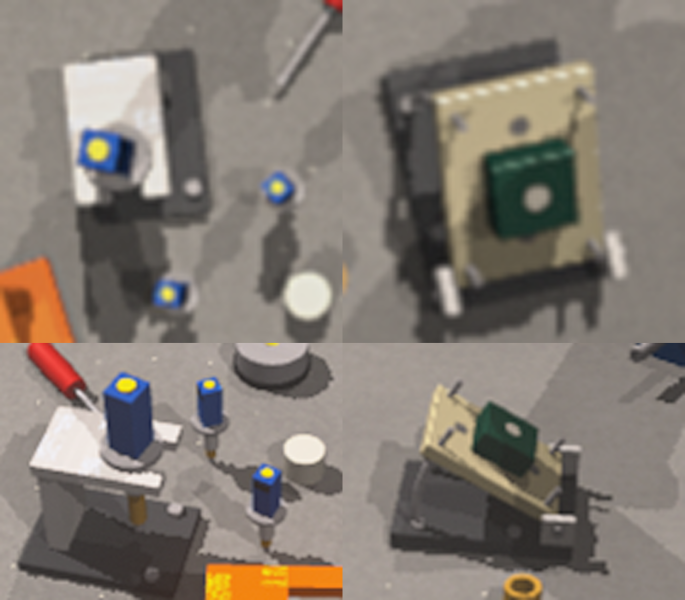

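Run:
```python
from h import *
C={n:calibration(n) for n in("side","top")}
P=dict(cap=((281.2,232.7),(240.3,208.9)),ref=((340.6,213.4),(337.6,222.9)),spot=((369.4,124.9),(439.9,215.9)))
for k,(s,t) in P.items():
    X,e=tri([ray(C['side'],s),ray(C['top'],t)]);print(k,X.round(4),np.round(e,4))
# fork plate corners from the crop (top quadrant scale 90px/342.5, 300)
f=lambda x,y:(215+x*90/342.5,170+y*90/342.5*342.5/342.5)
for q in [(65,65),(156,57),(168,195),(78,203)]:
    print('fork',onplane(C['top'],(215+q[0]*90/342.5,170+q[1]*90/342.5),.125).round(4))
w=calibration("wrist");print(w['fx'],np.round(w['pose'],3).tolist())
T=np.eye(4);s=sense();q=s['tcp_rot'];T[:3,:3]=R.from_quat(q[[1,2,3,0]]).as_matrix();T[:3,3]=s['tool_pos']
print(np.round(np.linalg.inv(T)@np.array(w['pose']),4).tolist())
```

```text
cap [0.6016 0.261  0.1953] [0.0001 0.0001]
ref [0.5666 0.011  0.0327] [0. 0.]
spot [ 0.5754 -0.2707  0.0989] [0.0003 0.0003]
fork [0.6676 0.2979 0.125 ]
fork [0.6715 0.2322 0.125 ]
fork [0.5726 0.2248 0.125 ]
fork [0.5684 0.2892 0.125 ]
311.5737595920148 [[0.235, -0.936, -0.262, 0.219], [-0.972, -0.227, -0.063, -0.617], [-0.001, 0.269, -0.963, 0.373], [0.0, 0.0, 0.0, 1.0]]
[[-0.0004, -0.9631, -0.2691, 0.0677], [1.0, -0.0006, 0.0006, 0.001], [-0.0008, -0.2691, 0.9631, -0.1423], [0.0, 0.0, 0.0, 1.0]]
```

```bash
cat >> h.py <<'E'
def tcp():
    s=sense();q=np.array(s['tcp_rot']);return np.array(s['tool_pos']),R.from_quat(q[[1,2,3,0]]),s
def down(yaw): # tool x at yaw, z down
    c,s=np.cos(yaw),np.sin(yaw);return R.from_matrix(np.array([[c,s,0],[s,-c,0],[0,0,-1]]).T.T)
def delta(p,rot,p0=None,r0=None):
    if p0 is None: p0,r0,_=tcp()
    d=r0.inv().apply(np.array(p)-p0)/.4; a=(r0.inv()*rot).as_rotvec()/np.pi
    return d.round(4).tolist(),a.round(4).tolist()
E
python3 - <<'E'
from h import *
p,q,s=tcp();print(q.as_matrix().round(3).tolist())
a=np.array([.53,-.29,.28]);print(delta(a,down(np.radians(4))),np.linalg.norm(a-p))
E
```

```text
[[0.972, 0.236, -0.0], [0.236, -0.972, 0.001], [0.0, -0.001, -1.0]]
([1.1169, -0.6075, -0.1227], [-0.0004, 0.0, 0.0535]) 0.5109562691164274
```

Emit:
{"fn": "drive_tool", "kwargs": {
  "deltas": [
    [[0.95,-0.51,-0.12],[0,0,0.053],0],
    [[0.95,-0.51,-0.12],[0,0,0.053],0],
    [[0.95,-0.51,-0.12],[0,0,0.053],0],
    [[0.95,-0.51,-0.12],[0,0,0.053],0],
    [[0.95,-0.51,-0.12],[0,0,0.053],0],
    [[0.95,-0.51,-0.12],[0,0,0.053],0],
    [[0.95,-0.51,-0.12],[0,0,0.053],0],
    [[0.95,-0.51,-0.12],[0,0,0.053],0]
  ]
}}

```text
clock: 1.2
tool_pos: [0.4768, -0.3413, 0.2799]
tcp_rot: [0.0, 0.999, 0.039, 0.001]
contact_force: [0.2, -1.3, -0.6]
gripper_width: 0.999
finger_force: 0.0
```

Run:
```python
from h import *
import pickle
p,q,s=tcp();print(p,np.abs(s['qd']).max(),s['clock'])
c=calibration('wrist');im=get_image('wrist');pickle.dump((c,im),open('w1.pkl','wb'))
cv2.imwrite('pics/w1.png',im[:,:,::-1])
print(delta([.60,-.27,.30],down(np.radians(4))))
```

```text
[ 0.47680288 -0.34131578  0.27989344] 0.06680494415663375 1.2
([0.3243, -0.1579, -0.0518], [0.0001, 0.0001, 0.0016])
```

View pics/w1.png

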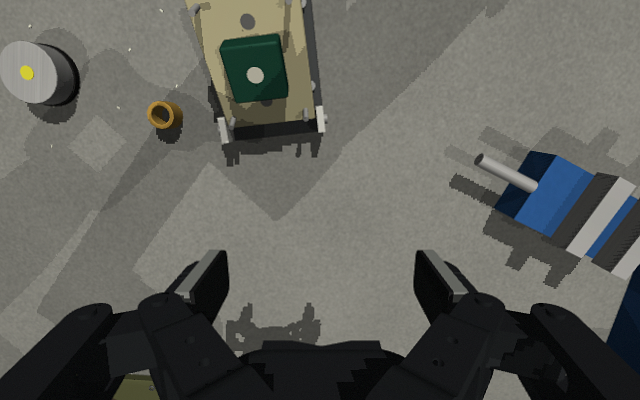

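Wrist view: blank spot at (255,75), with the plate's top edge cut off. Two more views, further forward, will show the whole plate.

Emit:
{"fn": "drive_tool", "kwargs": {
  "deltas": [
    [[0.2,-0.12,-0.02],[0,0,0],0],
    [[0.2,-0.12,-0.02],[0,0,0],0],
    [[0.2,-0.12,-0.02],[0,0,0],0],
    [[0.2,-0.12,-0.02],[0,0,0],0]
  ]
}}

```text
clock: 1.75
tool_pos: [0.5496, -0.2915, 0.2867]
tcp_rot: [-0.0, 0.999, 0.035, -0.001]
contact_force: [0.2, 0.4, 0.9]
gripper_width: 1.0
finger_force: 0.0
```

Run:
```python
from h import *
import pickle
c=calibration('wrist');im=get_image('wrist');pickle.dump((c,im),open('w2.pkl','wb'))
```

Emit:
{"fn": "drive_tool", "kwargs": {
  "deltas": [
    [[0.0,-0.35,0.0],[0,0,0],0],
    [[0.0,-0.35,0.0],[0,0,0],0],
    [[0.0,-0.35,0.0],[0,0,0],0],
    [[0.0,-0.35,0.0],[0,0,0],0],
    [[0.0,-0.35,0.0],[0,0,0],0]
  ]
}}

```text
clock: 2.42
tool_pos: [0.5406, -0.1523, 0.2873]
tcp_rot: [0.0, 0.999, 0.035, -0.0]
contact_force: [0.2, -0.1, 0.6]
gripper_width: 0.998
finger_force: 0.0
```

Run:
```python
from h import *
import pickle
p,q,s=tcp();print(p,s['clock'])
c=calibration('wrist');im=get_image('wrist');pickle.dump((c,im),open('w3.pkl','wb'))
_,a=pickle.load(open('w2.pkl','rb'))
C2,_=pickle.load(open('w2.pkl','rb'))
S=[.5754,-.2707,.0989]
out=[]
for cc,i in((C2,a),(c,im)):
    u=proj(cc,[S])[0];print(u)
    x0=int(np.clip(u[0]-110,0,420));y0=int(np.clip(u[1]-125,0,200));print(x0,y0)
    out.append(cv2.resize(i[y0:y0+200,x0:x0+220],(396,360),interpolation=2)) if False else out.append(cv2.resize(i[y0:y0+300 if y0+300<=400 else 400,x0:x0+200][:200],(400,400),interpolation=cv2.INTER_CUBIC))
cv2.imwrite('pics/w23.png',np.hstack(out)[:,:,::-1])
```

```text
[ 0.54059886 -0.15229484  0.28731912] 2.425
[301.76055372 153.92665584]
191 28
[433.22442982 154.73372936]
323 29
```

View pics/w23.png

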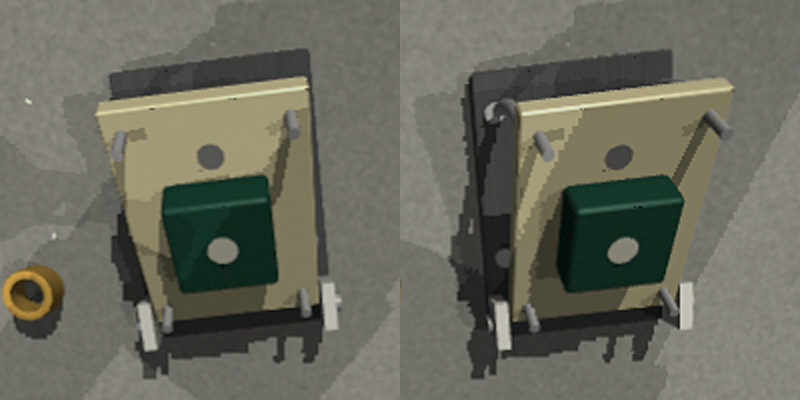

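Run:
```python
from h import *
import pickle
C2,i2=pickle.load(open('w2.pkl','rb'));C3,i3=pickle.load(open('w3.pkl','rb'))
a=lambda x,y:(191+x/2-.25,28+y/2-.25); b=lambda x,y:(323+(x-400)/2-.25,29+y/2-.25)
def go(pts):
    o=[]
    for n,(u,v) in pts.items():
        X,e=tri([ray(C2,a(*u)),ray(C3,b(*v))]);o.append(X);print(n,X.round(4),np.round(e,4))
    return np.array(o)
def frame(P):
    TL,TR,BR,BL=P; up=(TL+TR-BL-BR);lf=(TL+BL-TR-BR)
    n=np.cross(up,lf);n/=np.linalg.norm(n)
    print('sides',[round(float(np.linalg.norm(P[i]-P[(i+1)%4])),4) for i in range(4)],'n',n.round(4),'tilt',np.degrees(np.arccos(n[2])).round(2),'az',np.degrees(np.arctan2(-n[1],-n[0])).round(2),'plan yaw up',np.degrees(np.arctan2(up[1],up[0])),'elev up',np.degrees(np.arcsin(up[2]/np.linalg.norm(up))))
go(dict(spot=((222,250),(623,250))))
frame(go(dict(TL=((163,213),(574,213)),TR=((271,204),(681,204)),BR=((277,283),(666,281)),BL=((182,291),(577,290)))))
frame(go(dict(TL=((100,113),(520,114)),TR=((307,90),(732,91)),BR=((317,305),(668,305)),BL=((160,321),(515,322)))))
go(dict(h1=((212,157),(619,157))))
p=go(dict(pTL=((120,134),(541,135)),pTR=((289,113),(710,114)),pBR=((302,293),(665,293)),pBL=((167,310),(529,309))))
frame(p)
print(delta([.585,.262,.305],down(np.radians(4))))
```

```text
spot [ 0.5768 -0.2707  0.1012] [0.0001 0.0001]
TL [ 0.5942 -0.2403  0.1077] [0.0001 0.0001]
TR [ 0.6024 -0.2945  0.1065] [0. 0.]
BR [ 0.5602 -0.3012  0.0909] [0.0004 0.0004]
BL [ 0.5534 -0.2504  0.099 ] [0.0001 0.0001]
sides [0.0548, 0.0455, 0.0519, 0.0429] n [-0.2563 -0.1222  0.9589] tilt 16.49 az 25.49 plan yaw up 11.37188000871098 elev up 16.021334265278405
TL [ 0.6398 -0.2078  0.1049] [0.0002 0.0002]
TR [ 0.6569 -0.3077  0.1097] [0. 0.]
BR [ 0.5376 -0.3302  0.0355] [0.0002 0.0002]
BL [ 0.5217 -0.2309  0.0437] [0.0006 0.0006]
sides [0.1015, 0.1423, 0.101, 0.135] n [-0.4792 -0.0941  0.8727] tilt 29.23 az 11.11 plan yaw up 10.88107966735429 elev up 29.231473662409613
h1 [ 0.6233 -0.2628  0.0958] [0. 0.]
pTL [ 0.6305 -0.2185  0.1088] [0.0002 0.0002]
pTR [ 0.6461 -0.3     0.1078] [0.0001 0.0001]
pBR [ 0.5482 -0.3184  0.0542] [0.0002 0.0002]
pBL [ 0.5321 -0.2364  0.0537] [0.0001 0.0001]
sides [0.083, 0.1131, 0.0835, 0.1143] n [-0.4689 -0.0933  0.8783] tilt 28.56 az 11.25 plan yaw up 10.479547024910095 elev up 28.558047858079348
([0.1822, -1.0256, -0.0448], [0.0001, 0.0001, -0.0002])
```

Plate tilt is ≈29° and azimuth ≈11° (both the plate corners and the pins agree; sides 0.10×0.14 m as given). The spot is at (0.577,-0.271,0.100). On to the tester for a close look.

Emit:
{"fn": "drive_tool", "kwargs": {
  "deltas": [
    [[0.17,-0.99,-0.08],[0,0,0],0],
    [[0.17,-0.99,-0.08],[0,0,0],0],
    [[0.17,-0.99,-0.08],[0,0,0],0],
    [[0.17,-0.99,-0.08],[0,0,0],0],
    [[0.17,-0.99,-0.08],[0,0,0],0],
    [[0.17,-0.99,-0.08],[0,0,0],0],
    [[0.17,-0.99,-0.08],[0,0,0],0],
    [[0.17,-0.99,-0.08],[0,0,0],0]
  ]
}}

```text
clock: 3.48
tool_pos: [0.5811, 0.2499, 0.3188]
tcp_rot: [0.0, 0.999, 0.036, -0.0]
contact_force: [0.4, 0.0, -0.5]
gripper_width: 1.003
finger_force: 0.0
```

Run:
```python
from h import *
import pickle
p,q,s=tcp();print(p,s['clock'])
c=calibration('wrist');im=get_image('wrist');pickle.dump((c,im),open('w4.pkl','wb'))
print(proj(c,[[.6016,.261,.1953],[.6016,.261,.125]]))
cv2.imwrite('pics/w4.png',im[:,:,::-1])
```

```text
[0.58109566 0.24991303 0.31880517] 3.475
[[308.28514812 170.17577176]
 [310.74402384 158.86072476]]
```

View pics/w4.png

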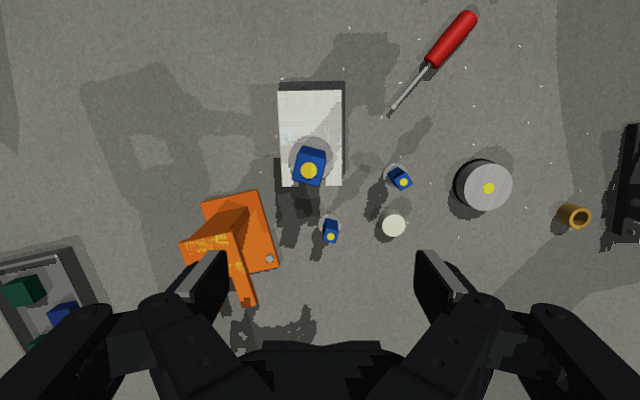

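Wrist view: big tester cap at (308,170), grip visibly rotated by around 10° to the fork; smaller look-alikes at (399,180) and (330,232). Measuring the grip's yaw.

Run:
```python
from h import *
import pickle
c,im=pickle.load(open('w4.pkl','rb'))
h=cv2.cvtColor(im,cv2.COLOR_RGB2HSV);H,S,V=[h[:,:,i].astype(int) for i in range(3)]
m=(H>105)&(H<130)&(S>100);k=np.zeros_like(m);k[135:200,280:340]=1
print(np.histogram(V[m&k],bins=12))
yl=((H>20)&(H<36)&(S>120)&k);ys,xs=np.nonzero(yl);cap=onplane(c,(xs.mean(),ys.mean()),.195);print('cap',cap,xs.size)
for t in(90,120,140):
    t_=((m&k&(V>t))|yl).astype(np.uint8);cs,_=cv2.findContours(t_,0,2);q=max(cs,key=cv2.contourArea)
    box=cv2.boxPoints(cv2.minAreaRect(q))
    W=np.array([onplane(c,b,.195) for b in box]);e=np.diff(np.vstack([W,W[:1]]),axis=0)
    print(t,W.mean(0).round(4),[(round(float(np.linalg.norm(v)),4),round(float(np.degrees(np.arctan2(v[1],v[0]))%90),1)) for v in e])
for w in range(148,190,2): print(w,''.join('Y' if yl[w,x] else ('#' if m[w,x] and V[w,x]>120 else ('+' if m[w,x] else '.')) for x in range(284,336)))
```

```text
(array([  2,   4,   3,  50, 140,  36,  38,  33,  48, 227,  61, 151]), array([ 55.        ,  63.66666667,  72.33333333,  81.        ,
        89.66666667,  98.33333333, 107.        , 115.66666667,
       124.33333333, 133.        , 141.66666667, 150.33333333,
       159.        ]))
cap [0.60169564 0.26107255 0.195     ] 208
90 [0.6048 0.2606 0.195 ] [(0.0302, 79.0), (0.0248, 80.2), (0.0304, 80.4), (0.0256, 79.7)]
120 [0.6025 0.2609 0.195 ] [(0.024, 79.0), (0.0239, 80.1), (0.0242, 80.3), (0.0245, 79.8)]
140 [0.6021 0.2585 0.195 ] [(0.0237, 79.3), (0.018, 80.1), (0.0238, 80.3), (0.0184, 79.8)]
148 .................+++++++++++++......................
150 ................++++++++++++++++++++++..............
152 ..............+++++++++++++++++++++++++++...........
154 .............+#########+++++++++++++++++++..........
156 .............+#################+++++++++++..........
158 .............##########################+++..........
160 ............+#############################..........
162 ............########+..YYY...############+..........
164 ...........+######.YYYYYYYYYYY.##########...........
166 ...........+#####.YYYYYYYYYYYYYY.#######+...........
168 ..........+#####.YYYYYYYYYYYYYYYY+######............
170 ..........+#####.YYYYYYYYYYYYYYYY.#####+............
172 .........+######.YYYYYYYYYYYYYYY.######.............
174 .........+######+YYYYYYYYYYYYYYY.#####+.............
176 .........#########.YYYYYYYYYYYY+######..............
178 ........+#########++++..YY..#########+..............
180 ..........+++#########+++++##########...............
182 ................+++++###############+...............
184 ........................++++########................
186 ................................+++.................
188 ....................................................
```

Run:
```python
from h import *
g=down(np.radians(-10.2));print(delta([.6017,.261,.25],g),delta([.6017,.261,.148],g))
```

```text
([0.0539, -0.0271, 0.1719], [0.0003, 0.0002, 0.0794]) ([0.0541, -0.0273, 0.4269], [0.0003, 0.0002, 0.0794])
```

Emit:
{"fn": "drive_tool", "kwargs": {
  "deltas": [
    [[0.054,-0.027,0.1],[0,0,0.079],0],
    [[0.054,-0.027,0.17],[0,0,0.079],0],
    [[0.054,-0.027,0.17],[0,0,0.079],0],
    [[0.054,-0.027,0.25],[0,0,0.079],0],
    [[0.054,-0.027,0.35],[0,0,0.079],0],
    [[0.054,-0.027,0.427],[0,0,0.079],0],
    [[0.054,-0.027,0.427],[0,0,0.079],0],
    [[0.054,-0.027,0.427],[0,0,0.079],0]
  ]
}}

```text
clock: 4.53
tool_pos: [0.6027, 0.2612, 0.1514]
tcp_rot: [-0.001, 0.996, -0.089, 0.002]
contact_force: [-0.3, 0.3, 0.5]
gripper_width: 1.0
finger_force: 0.0
```

Run:
```python
from h import *
p,q,s=tcp();print(p,s['contact_force'],delta([.6017,.261,.148],down(np.radians(-10.2))))
```

```text
[0.60269248 0.26121746 0.15138087] [-0.32627985  0.34147874  0.52801304] ([-0.0024, 0.001, 0.0084], [-0.0006, -0.0011, 0.0002])
```

Well placed; closing.

Emit:
{"fn": "drive_tool", "kwargs": {
  "deltas": [
    [[0,0,0],[0,0,0],0.5],
    [[0,0,0],[0,0,0],1],
    [[0,0,0],[0,0,0],1],
    [[0,0,0],[0,0,0],1],
    [[0,0,0],[0,0,0],1],
    [[0,0,0],[0,0,0],1],
    [[0,0,0],[0,0,0],1],
    [[0,0,0],[0,0,0],1]
  ],
  "squeeze": 70
}}

```text
clock: 5.52
tool_pos: [0.6014, 0.2616, 0.1492]
tcp_rot: [-0.0, 0.996, -0.088, 0.0]
contact_force: [-0.9, 1.0, 5.9]
gripper_width: 0.294
finger_force: 69.6
```

Run:
```python
from h import *
p,q,s=tcp();print(p,s['gripper_width']*85,s['finger_force'],s['contact_force'],s['wrist_torque'],q.as_matrix().round(4).tolist())
```

```text
[0.6013932  0.26163844 0.14918994] 24.963928098245646 69.57226395606995 [-0.94973289  0.97281072  5.9110062 ] [-0.04392971  0.19728387 -0.00886909] [[0.9844, -0.1759, 0.0007], [-0.1759, -0.9844, 0.0004], [0.0007, -0.0005, -1.0]]
```

Gripped (25 mm opening ≈ 26 mm grip). Lift straight up.

Emit:
{"fn": "drive_tool", "kwargs": {
  "deltas": [
    [[0,0,-0.08],[0,0,0],1],
    [[0,0,-0.18],[0,0,0],1],
    [[0,0,-0.28],[0,0,0],1],
    [[0,0,-0.35],[0,0,0],1],
    [[0,0,-0.35],[0,0,0],1],
    [[0,0,-0.35],[0,0,0],1],
    [[0,0,-0.35],[0,0,0],1]
  ]
}}

```text
clock: 6.4
tool_pos: [0.6002, 0.2611, 0.2853]
tcp_rot: [0.001, 0.996, -0.088, -0.002]
contact_force: [-0.9, 0.9, -2.2]
gripper_width: 0.29
finger_force: 69.4
```

Run:
```python
from h import *
p,q,s=tcp();print(p,s['contact_force'],s['gripper_width'])
for n in('side','top'):
    im=get_image(n);c=calibration(n)
    u=proj(c,[p+[0,0,d] for d in(.05,-.1)]);print(n,u)
    if n=='side':
        x0,y0=int(u[:,0].mean())-75,int(u[:,1].mean())-60;print(x0,y0)
        cr=im[y0:y0+120,x0:x0+150]
cv2.imwrite('pics/lift.png',cv2.resize(cr,(750,600),interpolation=2)[:,:,::-1])
print(delta([.5666,.011,.30],down(np.radians(-10.1))))
```

```text
[0.60015222 0.26106567 0.28525551] [-0.89137335  0.90166705 -2.24325472] 0.290397734980962
side [[276.4669117  169.93739879]
 [282.24276409 236.91978278]]
204 143
top [[227.07331233 204.80456268]
 [241.09591931 209.7671225 ]]
([0.0265, 0.6307, -0.0333], [0.0005, 0.0009, -0.0002])
```

View pics/lift.png

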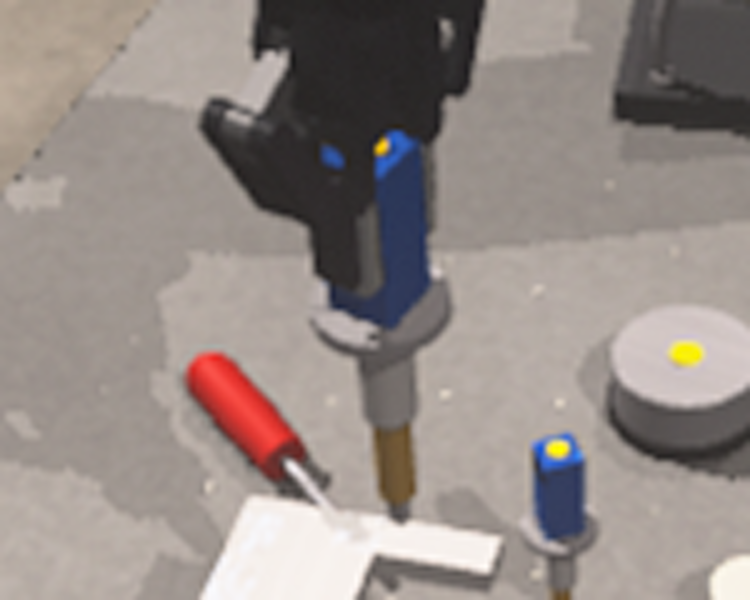

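Tester hangs straight; tip end at crop (402,522) → about 124 mm below the TCP. Now to above the reference spot.

Emit:
{"fn": "drive_tool", "kwargs": {
  "deltas": [
    [[0.0,0.05,-0.05],[0,0,0],1],
    [[0.01,0.18,-0.06],[0,0,0],1],
    [[0.02,0.32,-0.06],[0,0,0],1],
    [[0.026,0.45,-0.06],[0,0,0],1],
    [[0.026,0.56,-0.05],[0,0,0],1],
    [[0.026,0.63,-0.04],[0,0,0],1],
    [[0.026,0.63,-0.033],[0,0,0],1],
    [[0.026,0.63,-0.033],[0,0,0],1]
  ]
}}

```text
clock: 7.5
tool_pos: [0.567, 0.0114, 0.3024]
tcp_rot: [-0.0, 0.996, -0.089, 0.0]
contact_force: [-0.4, 0.7, -3.2]
gripper_width: 0.295
finger_force: 69.8
```

Run:
```python
from h import *
p,q,s=tcp();print(p,s['contact_force'],delta([.5666,.011,.172],down(np.radians(-10.1))))
```

```text
[0.56695512 0.0113732  0.30242749] [-0.44215584  0.72932434 -3.21660987] ([-0.001, 0.0012, 0.3261], [-0.0001, -0.0002, -0.0004])
```

Emit:
{"fn": "drive_tool", "kwargs": {
  "deltas": [
    [[0,0.001,0.1],[0,0,0],1],
    [[0,0.001,0.2],[0,0,0],1],
    [[0,0.001,0.28],[0,0,0],1],
    [[0,0.001,0.315],[0,0,0],1],
    [[0,0.001,0.325],[0,0,0],1],
    [[0,0.001,0.325],[0,0,0],1],
    [[0,0.001,0.325],[0,0,0],1],
    [[0,0.001,0.325],[0,0,0],1]
  ]
}}

```text
clock: 8.5
tool_pos: [0.5676, 0.0111, 0.173]
tcp_rot: [-0.0, 0.996, -0.088, 0.001]
contact_force: [-0.2, 0.2, -2.2]
gripper_width: 0.296
finger_force: 69.8
```

Run:
```python
from h import *
p,q,s=tcp();print(p,s['contact_force'],s['clock'])
F=[]
cr=[]
for n in('side','wrist'):
    c=calibration(n);im=get_image(n);u=proj(c,[[.5666,.011,.034]])[0];x0,y0=int(np.clip(u[0]-40,0,560)),int(np.clip(u[1]-50,0,320));cr.append(cv2.resize(im[y0:y0+80,x0:x0+80],(400,400),interpolation=2));print(n,u,x0,y0,proj(c,[p+[0,0,-.124]]));F.append(sense()['contact_force'])
print(np.round(F,2))
cv2.imwrite('pics/ref.png',np.hstack(cr)[:,:,::-1])
```

```text
[0.56762189 0.01106745 0.17298935] [-0.17984875  0.22018199 -2.22328756] 8.5
side [340.61027164 212.96602262] 300 162 [[340.26254563 208.05748553]]
wrist [319.78021141 191.50203437] 279 141 [[319.45330059 194.44557289]]
[[-0.31  0.23 -2.83]
 [ 0.85  0.83 -2.33]]
```

View pics/ref.png

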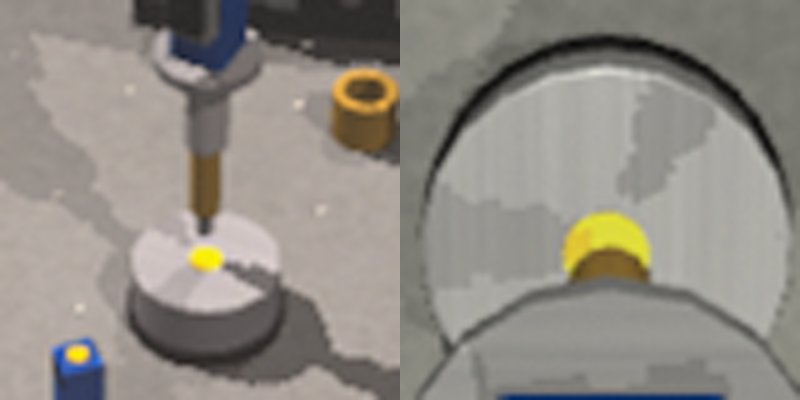

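Side view: tip hovers at crop (205,233), directly above the yellow spot at (205,258). The wrist view agrees (spot at (608,252), mostly behind the tester). Force baseline Fz ≈ -2.5 N. Descending slowly.

Emit:
{"fn": "drive_tool", "kwargs": {
  "deltas": [
    [[-0.002,0,0.01],[0,0,0],1],
    [[-0.002,0,0.02],[0,0,0],1],
    [[-0.002,0,0.026],[0,0,0],1],
    [[-0.002,0,0.03],[0,0,0],1],
    [[-0.002,0,0.034],[0,0,0],1],
    [[-0.002,0,0.036],[0,0,0],1],
    [[-0.002,0,0.036],[0,0,0],1]
  ]
}}

```text
clock: 9.48
tool_pos: [0.5662, 0.0113, 0.1576]
tcp_rot: [0.0, 0.996, -0.088, 0.0]
contact_force: [-0.3, -0.1, -1.2]
gripper_width: 0.296
finger_force: 69.8
```

```bash
cat >> h.py <<'E'
def avg(n=5):
    F=[];P=[]
    for _ in range(n):
        get_image('top');s=sense();F.append(s['contact_force']);P.append(s['tool_pos'])
    print('F',np.mean(F,0).round(2),'sd',np.std(F,0).round(2),'P',np.mean(P,0).round(4),'sd',np.std(P,0).round(4),s['clock'])
    return np.mean(F,0),np.mean(P,0)
E
python3 -c "
from h import *
avg()"
```

```text
F [-0.88  0.02 -1.57] sd [0.25 0.52 0.39] P [0.5662 0.0113 0.1575] sd [0. 0. 0.] 9.725
```

Contact starting (~+0.9 N). Go 4 mm further.

Emit:
{"fn": "drive_tool", "kwargs": {
  "deltas": [
    [[0,0,0.003],[0,0,0],1],
    [[0,0,0.006],[0,0,0],1],
    [[0,0,0.009],[0,0,0],1],
    [[0,0,0.01],[0,0,0],1],
    [[0,0,0.01],[0,0,0],1]
  ]
}}

```text
clock: 10.35
tool_pos: [0.5664, 0.0113, 0.1537]
tcp_rot: [-0.0, 0.996, -0.088, 0.0]
contact_force: [-0.8, -0.5, 1.7]
gripper_width: 0.297
finger_force: 70.1
```

```bash
python3 -c "
from h import *
avg(8)"
```

```text
F [-0.85 -0.09  2.05] sd [0.36 0.47 0.33] P [0.5663 0.0113 0.1535] sd [0.     0.     0.0001] 10.75
```

4.55 N; a further 0.5 mm and hold.

Emit:
{"fn": "drive_tool", "kwargs": {
  "deltas": [
    [[0,0,0.0012],[0,0,0],1],
    [[0,0,0.0012],[0,0,0],1],
    [[0,0,0.0012],[0,0,0],1],
    [[0,0,0.0012],[0,0,0],1],
    [[0,0,0.0012],[0,0,0],1],
    [[0,0,0.0012],[0,0,0],1],
    [[0,0,0.0012],[0,0,0],1],
    [[0,0,0.0012],[0,0,0],1]
  ]
}}

```text
clock: 11.75
tool_pos: [0.5662, 0.0113, 0.1529]
tcp_rot: [-0.0, 0.996, -0.088, 0.0]
contact_force: [-0.7, 0.1, 3.5]
gripper_width: 0.293
finger_force: 70.2
```

```bash
python3 -c "
from h import *
avg(10)"
```

```text
F [-0.3   0.05  2.36] sd [0.51 0.4  0.52] P [0.5662 0.0113 0.1529] sd [0. 0. 0.] 12.25
```

Emit:
{"fn": "drive_tool", "kwargs": {
  "deltas": [
    [[0,0,0],[0,0,0],1],
    [[0,0,0],[0,0,0],1],
    [[0,0,0],[0,0,0],1],
    [[0,0,0],[0,0,0],1],
    [[0,0,0],[0,0,0],1],
    [[0,0,0],[0,0,0],1],
    [[0,0,0],[0,0,0],1],
    [[0,0,0],[0,0,0],1]
  ]
}}

```text
clock: 13.25
tool_pos: [0.5662, 0.0113, 0.1529]
tcp_rot: [-0.0, 0.996, -0.088, 0.0]
contact_force: [0.3, -0.1, 3.0]
gripper_width: 0.293
finger_force: 70.3
```

```bash
python3 -c "
from h import *
avg(5)"
```

```text
F [-0.76 -0.05  2.55] sd [0.3  0.68 0.27] P [0.5662 0.0113 0.1529] sd [0. 0. 0.] 13.5
```

Reference done (≈5 N, ≥2.5 s steady). Contact length: tip 124.4 mm below the TCP. Lift off, then compute the blank approach.

Emit:
{"fn": "drive_tool", "kwargs": {
  "deltas": [
    [[0,0,-0.02],[0,0,0],1],
    [[0,0,-0.1],[0,0,0],1],
    [[0,0,-0.22],[0,0,0],1],
    [[0,0,-0.34],[0,0,0],1],
    [[0,0,-0.4],[0,0,0],1],
    [[0,0,-0.4],[0,0,0],1]
  ]
}}

```text
clock: 14.25
tool_pos: [0.5668, 0.0112, 0.3148]
tcp_rot: [0.0, 0.996, -0.088, 0.002]
contact_force: [-0.7, -0.4, -3.2]
gripper_width: 0.297
finger_force: 69.9
```

```bash
cat >> h.py <<'E'
t,a=np.radians(28.9),np.radians(11.1)
n=np.array([-np.sin(t)*np.cos(a),-np.sin(t)*np.sin(a),np.cos(t)]);up=np.array([np.cos(t)*np.cos(a),np.cos(t)*np.sin(a),np.sin(t)])
BR=R.from_matrix(np.column_stack([up,np.cross(-n,up),-n]));SPOT=np.array([.576,-.2707,.100]);L=.1244
E
python3 - <<'E'
from h import *
p,q,s=tcp();print(p)
P=SPOT+n*(L+.08);print(P,delta(P,BR),np.degrees(np.linalg.norm((q.inv()*BR).as_rotvec())))
E
```

```text
[0.56677484 0.01122061 0.3147989 ]
[ 0.47906505 -0.28971788  0.27894495] ([-0.0838, 0.7792, 0.0891], [0.0298, 0.1576, -0.1154]) 35.57216143238839
```

Emit:
{"fn": "drive_tool", "kwargs": {
  "deltas": [
    [[-0.01,0.1,0.0],[0.004,0.02,-0.014],1],
    [[-0.03,0.25,0.03],[0.01,0.05,-0.037],1],
    [[-0.05,0.4,0.05],[0.015,0.08,-0.058],1],
    [[-0.06,0.55,0.07],[0.021,0.11,-0.08],1],
    [[-0.075,0.68,0.08],[0.026,0.138,-0.1],1],
    [[-0.084,0.78,0.089],[0.03,0.158,-0.115],1],
    [[-0.084,0.78,0.089],[0.03,0.158,-0.115],1],
    [[-0.084,0.78,0.089],[0.03,0.158,-0.115],1]
  ]
}}

```text
clock: 15.25
tool_pos: [0.4775, -0.2891, 0.2749]
tcp_rot: [-0.026, 0.965, 0.092, 0.246]
contact_force: [-0.1, -0.5, -2.9]
gripper_width: 0.294
finger_force: 70.5
```

Run:
```python
from h import *
p,q,s=tcp();print(p,s['clock'],s['qpos'].round(2))
print(delta(SPOT+n*(L+.018),BR))
```

```text
[ 0.47750889 -0.28914396  0.27491919] 15.25 [-0.85 -0.3   2.03  0.47  1.19  0.4 ]
([0.0086, 0.0027, 0.1479], [-0.0012, 0.0014, -0.0012])
```

Emit:
{"fn": "drive_tool", "kwargs": {
  "deltas": [
    [[0.008,0.002,0.05],[0,0.001,0],1],
    [[0.008,0.002,0.1],[0,0.001,0],1],
    [[0.008,0.002,0.14],[-0.001,0.001,-0.001],1],
    [[0.008,0.002,0.148],[-0.001,0.001,-0.001],1],
    [[0.008,0.002,0.148],[-0.001,0.001,-0.001],1],
    [[0.008,0.002,0.148],[-0.001,0.001,-0.001],1]
  ]
}}

```text
clock: 16.0
tool_pos: [0.5093, -0.2849, 0.2279]
tcp_rot: [-0.022, 0.964, 0.094, 0.25]
contact_force: [-0.6, -0.1, -2.5]
gripper_width: 0.296
finger_force: 70.6
```

Run:
```python
from h import *
F,P=avg(5);p,q,s=tcp()
print('along n',(P-SPOT)@n-L,'off',delta(SPOT+n*(L+.018),BR))
cr=[]
for nm in('side','wrist','top'):
    c=calibration(nm);im=get_image(nm);u=proj(c,[SPOT])[0];tip=p+q.apply([0,0,L]);x0,y0=int(np.clip(u[0]-25,0,590)),int(np.clip(u[1]-28,0,350));print(nm,u-[x0,y0],proj(c,[tip])[0]-[x0,y0])
    cr.append(cv2.resize(im[y0:y0+50,x0:x0+50],(266,400),interpolation=2) if 0 else cv2.resize(im[y0:y0+50,x0:x0+50],(266,266),interpolation=2))
cv2.imwrite('pics/blank.png',np.hstack(cr)[:,:,::-1])
```

```text
F [ 0.16 -0.05 -2.07] sd [0.18 0.41 0.18] P [ 0.5091 -0.285   0.2277] sd [0.0001 0.     0.0002] 16.25
along n 0.020444387515545184 off ([-0.0042, -0.0028, 0.0056], [0.001, -0.0005, 0.0004])
side [25.10737016 28.50763094] [28.65295601 22.28595963]
wrist [25.00665164 28.18908756] [26.60206227 31.49587103]
top [25.02569071 28.76759231] [28.08471101 31.16609799]
```

View pics/blank.png

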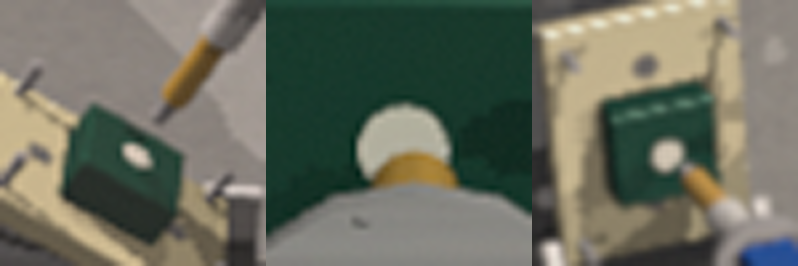

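Side/wrist/top crops show the tip about 20 mm off the white spot (wrist: spot (402,145), tube (413,165)), about 2 mm off sideways. Correct that and approach along the normal.

Emit:
{"fn": "drive_tool", "kwargs": {
  "deltas": [
    [[-0.002,-0.005,0.01],[0,0,0],1],
    [[-0.002,-0.005,0.02],[0,0,0],1],
    [[-0.002,-0.005,0.03],[0,0,0],1],
    [[-0.002,-0.005,0.037],[0,0,0],1],
    [[-0.002,-0.005,0.043],[0,0,0],1],
    [[-0.002,-0.005,0.046],[0,0,0],1],
    [[-0.002,-0.005,0.046],[0,0,0],1]
  ]
}}

```text
clock: 17.27
tool_pos: [0.5168, -0.2811, 0.2104]
tcp_rot: [-0.023, 0.964, 0.094, 0.249]
contact_force: [0.1, -0.3, -2.1]
gripper_width: 0.293
finger_force: 70.6
```

```bash
cat >> h.py <<'E'
def chk(k=6):
    F,P=avg(k);p,q,s=tcp();print('Fn',(F-np.array([-.3,0,-2.5]))@n,'along n mm',((P-SPOT)@n-L)*1e3,'lat',(BR.inv().apply(P-SPOT)*1e3)[:2].round(2),'ang',np.degrees((BR.inv()*q).as_rotvec()).round(2))
E
python3 -c "
from h import *
chk()"
```

```text
F [ 0.3  -0.28 -2.89] sd [0.5  0.37 0.45] P [ 0.5168 -0.2812  0.2105] sd [0. 0. 0.] 17.575
Fn -0.5993918184406899 along n mm 1.4360291477521354 lat [ 0.77 -1.1 ] ang [-0.15  0.07 -0.08]
```

No contact yet; 4 mm more.

Emit:
{"fn": "drive_tool", "kwargs": {
  "deltas": [
    [[0,0,0.003],[0,0,0],1],
    [[0,0,0.006],[0,0,0],1],
    [[0,0,0.009],[0,0,0],1],
    [[0,0,0.01],[0,0,0],1],
    [[0,0,0.01],[0,0,0],1]
  ]
}}

```text
clock: 18.2
tool_pos: [0.5187, -0.2809, 0.2071]
tcp_rot: [-0.023, 0.964, 0.094, 0.249]
contact_force: [-1.3, 0.6, -0.2]
gripper_width: 0.293
finger_force: 70.7
```

```bash
python3 -c "
from h import *
chk()"
```

```text
F [-1.2   0.19 -0.89] sd [0.34 0.82 0.61] P [ 0.5187 -0.2809  0.2071] sd [0. 0. 0.] 18.5
Fn 1.8232246189833288 along n mm -2.5258663287423264 lat [ 0.82 -1.05] ang [-0.15  0.08 -0.09]
```

Emit:
{"fn": "drive_tool", "kwargs": {
  "deltas": [
    [[0,0,0.003],[0,0,0],1],
    [[0,0,0.006],[0,0,0],1],
    [[0,0,0.008],[0,0,0],1],
    [[0,0,0.008],[0,0,0],1],
    [[0,0,0.008],[0,0,0],1]
  ]
}}

```text
clock: 19.12
tool_pos: [0.5202, -0.2806, 0.2044]
tcp_rot: [-0.023, 0.964, 0.094, 0.249]
contact_force: [-2.2, 0.3, 1.2]
gripper_width: 0.293
finger_force: 71.1
```

```bash
python3 -c "
from h import *
chk(12)"
```

```text
F [-2.33 -0.53  1.82] sd [0.43 0.36 0.44] P [ 0.5202 -0.2806  0.2043] sd [0. 0. 0.] 19.725
Fn 4.79700763040362 along n mm -5.753723814937883 lat [ 0.82 -1.04] ang [-0.15  0.08 -0.08]
```

≈4.9 N, force direction matches the normal. Hold.

Emit:
{"fn": "drive_tool", "kwargs": {
  "deltas": [
    [[0,0,0],[0,0,0],1],
    [[0,0,0],[0,0,0],1],
    [[0,0,0],[0,0,0],1],
    [[0,0,0],[0,0,0],1],
    [[0,0,0],[0,0,0],1],
    [[0,0,0],[0,0,0],1],
    [[0,0,0],[0,0,0],1],
    [[0,0,0],[0,0,0],1]
  ]
}}

```text
clock: 20.72
tool_pos: [0.5202, -0.2805, 0.2041]
tcp_rot: [-0.023, 0.964, 0.094, 0.249]
contact_force: [-2.4, -1.1, 1.3]
gripper_width: 0.296
finger_force: 71.3
```

Emit:
{"fn": "drive_tool", "kwargs": {
  "deltas": [
    [[0,0,0],[0,0,0],1],
    [[0,0,0],[0,0,0],1],
    [[0,0,0],[0,0,0],1],
    [[0,0,0],[0,0,0],1],
    [[0,0,0],[0,0,0],1],
    [[0,0,0],[0,0,0],1],
    [[0,0,0],[0,0,0],1],
    [[0,0,0],[0,0,0],1]
  ]
}}

```text
clock: 21.72
tool_pos: [0.5202, -0.2805, 0.2041]
tcp_rot: [-0.023, 0.964, 0.094, 0.249]
contact_force: [-2.2, -0.3, 2.8]
gripper_width: 0.297
finger_force: 71.3
```

```bash
python3 -c "
from h import *
chk(6)
im=get_image('side');cv2.imwrite('pics/press_side.png',im[:,:,::-1])"
```

```text
F [-1.92 -1.03  1.61] sd [0.23 0.51 0.42] P [ 0.5202 -0.2805  0.2041] sd [0. 0. 0.] 22.025
Fn 4.463929081599949 along n mm -5.857781757745345 lat [ 0.72 -1.12] ang [-0.14  0.07 -0.08]
```

Done. Retreat along the normal.

Emit:
{"fn": "drive_tool", "kwargs": {
  "deltas": [
    [[0,0,-0.03],[0,0,0],1],
    [[0,0,-0.1],[0,0,0],1],
    [[0,0,-0.2],[0,0,0],1],
    [[0,0,-0.25],[0,0,0],1],
    [[0,0,-0.25],[0,0,0],1]
  ]
}}

```text
clock: 22.7
tool_pos: [0.4723, -0.29, 0.2931]
tcp_rot: [-0.022, 0.964, 0.094, 0.25]
contact_force: [0.0, -0.3, -2.5]
gripper_width: 0.294
finger_force: 70.8
```

Run:
```python
from h import *
p,q,s=tcp();print(p,delta([.56,.03,.31],down(np.radians(-10.1))))
```

```text
[ 0.47233738 -0.28997119  0.29314495] ([0.3445, -0.7428, 0.1389], [-0.0283, -0.1597, 0.1155])
```

Emit:
{"fn": "drive_tool", "kwargs": {
  "deltas": [
    [[0.05,-0.1,0.01],[-0.004,-0.023,0.016],1],
    [[0.11,-0.24,0.04],[-0.009,-0.05,0.037],1],
    [[0.18,-0.39,0.07],[-0.014,-0.08,0.058],1],
    [[0.25,-0.53,0.1],[-0.02,-0.11,0.08],1],
    [[0.31,-0.66,0.125],[-0.025,-0.14,0.1],1],
    [[0.344,-0.743,0.139],[-0.028,-0.16,0.115],1],
    [[0.344,-0.743,0.139],[-0.028,-0.16,0.115],1]
  ]
}}

```text
clock: 23.58
tool_pos: [0.5602, 0.0337, 0.3061]
tcp_rot: [-0.001, 0.996, -0.084, -0.003]
contact_force: [0.0, 0.3, -2.5]
gripper_width: 0.294
finger_force: 70.9
```

Run:
```python
from h import *
p,q,s=tcp();print(p,s['clock'],delta([.6014,.2614,.30],down(np.radians(-10.1))))
```

```text
[0.56016452 0.03369838 0.30613056] 23.575 ([0.0061, -0.5784, 0.0166], [-0.0007, 0.0023, 0.0024])
```

Emit:
{"fn": "drive_tool", "kwargs": {
  "deltas": [
    [[0,-0.1,0.0],[0,0.001,0.001],1],
    [[0,-0.25,0.0],[-0.001,0.002,0.002],1],
    [[0.003,-0.4,0.005],[-0.001,0.002,0.002],1],
    [[0.006,-0.52,0.01],[-0.001,0.002,0.002],1],
    [[0.006,-0.578,0.016],[-0.001,0.002,0.002],1],
    [[0.006,-0.578,0.016],[-0.001,0.002,0.002],1],
    [[0.006,-0.578,0.016],[-0.001,0.002,0.002],1],
    [[0.006,-0.578,0.016],[-0.001,0.002,0.002],1]
  ]
}}

```text
clock: 24.58
tool_pos: [0.6024, 0.2563, 0.303]
tcp_rot: [0.001, 0.996, -0.091, 0.002]
contact_force: [-0.4, -0.9, -2.0]
gripper_width: 0.295
finger_force: 71.0
```

Run:
```python
from h import *
G=down(np.radians(-10.1))
avg(3);print(delta([.6014,.2614,.30],G),delta([.6014,.2614,.158],G))
```

```text
F [-0.15  0.   -2.07] sd [0.28 0.19 0.18] P [0.6024 0.2567 0.3031] sd [0.     0.0002 0.    ] 24.725
([-0.0045, -0.0107, 0.0079], [0.0004, -0.0013, -0.0017]) ([-0.006, -0.0111, 0.3629], [0.0004, -0.0013, -0.0017])
```

Emit:
{"fn": "drive_tool", "kwargs": {
  "deltas": [
    [[-0.003,-0.009,0.02],[0,-0.001,-0.001],1],
    [[-0.003,-0.009,0.02],[0,-0.001,-0.001],1],
    [[-0.003,-0.009,0.02],[0,-0.001,-0.001],1],
    [[-0.003,-0.009,0.02],[0,-0.001,-0.001],1],
    [[-0.003,-0.009,0.02],[0,-0.001,-0.001],1]
  ]
}}

```text
clock: 25.35
tool_pos: [0.6018, 0.2616, 0.295]
tcp_rot: [0.001, 0.996, -0.088, 0.0]
contact_force: [-0.1, -0.6, -2.1]
gripper_width: 0.297
finger_force: 71.1
```

Run:
```python
from h import *
G=down(np.radians(-10.1))
avg(5);print(delta([.6014,.2614,.30],G),delta([.6014,.2614,.158],G))
```

```text
F [ 0.08 -0.06 -2.69] sd [0.36 0.26 0.32] P [0.6018 0.2615 0.2949] sd [0. 0. 0.] 25.6
([-0.0009, 0.0005, -0.0129], [0.0004, -0.0002, -0.0003]) ([-0.001, 0.0001, 0.3421], [0.0004, -0.0002, -0.0003])
```

Emit:
{"fn": "drive_tool", "kwargs": {
  "deltas": [
    [[-0.001,0,0.05],[0,0,0],1],
    [[-0.001,0,0.12],[0,0,0],1],
    [[-0.001,0,0.19],[0,0,0],1],
    [[-0.001,0,0.23],[0,0,0],1],
    [[-0.001,0,0.235],[0,0,0],1],
    [[-0.001,0,0.235],[0,0,0],1],
    [[-0.001,0,0.235],[0,0,0],1]
  ]
}}

```text
clock: 26.48
tool_pos: [0.6022, 0.2618, 0.2026]
tcp_rot: [0.0, 0.996, -0.088, 0.001]
contact_force: [-0.6, -0.7, -1.8]
gripper_width: 0.296
finger_force: 71.1
```

Run:
```python
from h import *
G=down(np.radians(-10.1))
avg(3);print(delta([.6014,.2614,.1505],G))
```

```text
F [-0.68  0.29 -2.98] sd [0.34 0.51 0.35] P [0.602  0.2617 0.2022] sd [0.0001 0.     0.0002] 26.625
([-0.0013, 0.0008, 0.1286], [0.0001, -0.0006, -0.0003])
```

Emit:
{"fn": "drive_tool", "kwargs": {
  "deltas": [
    [[-0.001,0.001,0.04],[0,0,0],1],
    [[-0.001,0.001,0.08],[0,0,0],1],
    [[-0.001,0.001,0.11],[0,0,0],1],
    [[-0.001,0.001,0.124],[0,0,0],1],
    [[-0.001,0.001,0.129],[0,0,0],1],
    [[-0.001,0.001,0.129],[0,0,0],1],
    [[-0.001,0.001,0.129],[0,0,0],1]
  ]
}}

```text
clock: 27.5
tool_pos: [0.6012, 0.2611, 0.1496]
tcp_rot: [0.0, 0.996, -0.088, 0.001]
contact_force: [0.7, 0.1, -3.1]
gripper_width: 0.295
finger_force: 71.0
```

Run:
```python
from h import *
avg(4)
```

```text
F [-0.28 -0.16 -2.23] sd [0.27 0.7  0.68] P [0.6011 0.2611 0.1494] sd [0.0001 0.     0.0001] 27.7
```

Emit:
{"fn": "drive_tool", "kwargs": {
  "deltas": [
    [[0,0,0.0015],[0,0,0],1],
    [[0,0,0.003],[0,0,0],1],
    [[0,0,0.003],[0,0,0],1],
    [[0,0,0.003],[0,0,0],1]
  ]
}}

```text
clock: 28.2
tool_pos: [0.6011, 0.2611, 0.1491]
tcp_rot: [0.001, 0.996, -0.088, 0.0]
contact_force: [-3.3, -1.0, 6.2]
gripper_width: 0.292
finger_force: 72.1
```

Run:
```python
from h import *
avg(4)
```

```text
F [-3.56 -0.84  5.9 ] sd [0.48 0.27 0.28] P [0.6011 0.2611 0.1492] sd [0. 0. 0.] 28.4
```

Seated at the same height as at pick-up (0.1492). Release.

Emit:
{"fn": "drive_tool", "kwargs": {
  "deltas": [
    [[0,0,-0.001],[0,0,0],0.65],
    [[0,0,-0.001],[0,0,0],0.5],
    [[0,0,-0.001],[0,0,0],0.2],
    [[0,0,-0.001],[0,0,0],0],
    [[0,0,-0.001],[0,0,0],0],
    [[0,0,-0.001],[0,0,0],0],
    [[0,0,-0.001],[0,0,0],0],
    [[0,0,-0.001],[0,0,0],0]
  ]
}}

```text
clock: 29.4
tool_pos: [0.601, 0.2611, 0.1484]
tcp_rot: [0.001, 0.996, -0.088, 0.0]
contact_force: [0.6, -0.9, 0.4]
gripper_width: 0.997
finger_force: 0.0
```

Emit:
{"fn": "drive_tool", "kwargs": {
  "deltas": [
    [[0,0,-0.04],[0,0,0],0],
    [[0,0,-0.12],[0,0,0],0],
    [[0,0,-0.25],[0,0,0],0],
    [[0,0,-0.38],[0,0,0],0],
    [[-0.1,0,-0.4],[0,0,0],0],
    [[-0.2,0,-0.4],[0,0,0],0],
    [[-0.2,0,-0.4],[0,0,0],0],
    [[-0.2,0,-0.4],[0,0,0],0]
  ]
}}

```text
clock: 30.4
tool_pos: [0.5226, 0.2754, 0.3094]
tcp_rot: [0.0, 0.996, -0.088, 0.001]
contact_force: [-0.8, -0.0, -0.1]
gripper_width: 0.999
finger_force: 0.0
```

Run:
```python
from h import *
im=get_image('side');c=calibration('side');t=get_image('top');s=sense();print(s['clock'],s['tool_pos'],s['contact_force'])
a=cv2.resize(im[85:325,220:400],(450,600),interpolation=2);b=cv2.resize(t[150:270,200:270],(350,600),interpolation=2)
cv2.imwrite('pics/end.png',np.hstack([a,b])[:,:,::-1])
```

```text
30.5 [0.52292823 0.27517122 0.30861603] [ 0.55070097 -0.05507598 -1.05784173]
```

View pics/end.png

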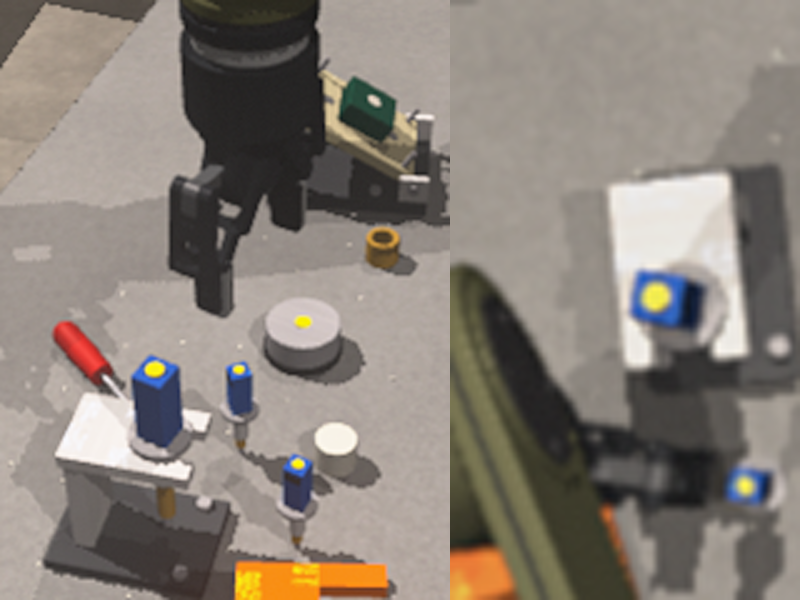

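The tester hangs upright in the fork as before (side crop (157,400)), the gripper is clear, and the other things in view stand undisturbed.

```bash
python3 -c "
from workcell import r
print(r.sign_off())"
```

```text
the job is handed in; nothing more can be done
None
```

I checked the tester on the reference spot and then tested the wax blank, each at about 5 N held steady for over two seconds. It is back hanging upright in the fork, released, and the job was handed in at about 30.5 s.

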